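# Line up the kitchen canisters by height

## Robot

A 7-joint arm with a two-finger parallel gripper is mounted at the origin on the work surface. World frame = base frame: x ahead of the robot, y to its left, z up, the work surface at z = 0. Lengths are in m, angles in degrees, forces in N, time in s.
With the tool pointing down it reaches from about 0.4 to 0.875 m from the base axis. Payload 4.4 kg.
Tool frame: the origin (TCP) lies between the finger pads; the fingertips stand ahead of it and the grasp point (between the pads) lies 11 mm behind it (tip_reach is the y of the fingertips in the tool frame, in m); y points along the fingers, x is the direction in which the jaws open and shut, and the axes are right-handed (so a half turn about y gives the same grasp; the last joint's range is limited). The gripper opens to 85 mm and grips with 20 to 120 N. Pads are 22 mm wide; open, the fingers measure 114 mm over their backs; the gripper's body (76 mm by 85 mm) begins 54 mm behind the grasp point. The pads swing forward as they close: fully open they stand 13 mm farther back than shut.
Start: joints at [63.266, 36.005, 2.206, 86.941, -1.547, 57.084, -1.146], TCP at [0.254, -0.598, 0.239] pointing down, gripper open.
Joint ranges: [-175.42, 175.42], [-21.48, 121.26], [-71.46, 75.88], [10.55, 141.38], [-63.04, 243.04], [13.31, 113.54], [-168.57, 168.57]. Speed limits (degrees/s): [147.25, 147.25, 180, 180, 180, 180, 180].

## Interface

Orientations are given as [roll, pitch, yaw] about the fixed x, y, z axes, in that order (R = Rz(yaw) Ry(pitch) Rx(roll)).
In Python, from rig import get_state, snapshot, get_calibration, hand_in, look_for, silhouettes, tip_reach gives the robot as it stands.
- The arm moves only by the tool move_arm, never from a script. Its arguments are lists of equal length, an entry for each row: "xyz": the shift along the world's x, y, z in mm, a list of three; "twist": the turn, a rotation vector about the world's x, y, z in degrees, a list of three; "claw": the finger opening in mm, from 0 to 85.4. A call has 1 to 12 rows; each row is the pose to reach, as a shift and turn from the pose measured when the call began; what a row does not reach only later rows make up. A row lasts 1/10 s, in which the tool goes at most 50 mm and 8.59 degrees, less where a joint would pass 70% of its speed; a pose out of reach is approached as far as the arm can. A call with a gripper value outside its range is refused whole. The fingers move at their own pace and stop on an object; "force" is the grip in N (left out, the last holds). Time passes only in rows, so rows that repeat a pose let the fingers close. It gives the time, the measured TCP pose, the force and the opening at its end, in the units of the state.
- get_state(): the state, without advancing time (a new reading comes with each control period).
- snapshot(name): name is "scene" or "top" or "wrist"; returns the picture (400x640x3 uint8, red, green, blue); there is no depth.
- get_calibration(name): a dict with "fx", "fy", "cx", "cy" (pixels), "pose" (4x4, takes a point from camera to world coordinates). Camera axes: x right, y down, z forward; pixel columns grow to the right and rows downward; lengths in m; the calibration is good to about 2 mm. A picture is of the moment at which its call begins: read the wrist's pose just before it. get_calibration takes no time and is no camera call; for the wrist camera it gives the pose at the moment of the call.
- hand_in(): hands the job in, once; it reports no verdict.
Trained networks look in the newest picture that a camera, given by its name, has taken for a name from the list of things; names that differ only in an ending like _2 or _b are one class to them, and where a whole thing is asked for, a point or a joint stands for the part that bears it (a point fixed in the world has none). Each returns a list of dicts, best first, with "score" (0 to 1); they miss things now and then, are a little off and sometimes report something else, mostly with a low value. They report only what shows in the picture. A call takes as long as a camera call. They do not tell look-alikes from the thing itself.
- look_for(camera, name): "box" ([left, top, right, bottom] in pixels, round what is visible of it).
- silhouettes(camera, name): "mask" (400x640 bool, what is visible of it) and "box" ([left, top, right, bottom] in pixels, round what is visible of it).
The state is a dict: "t": time; "joint_pos": joint angles; "joint_velocities": joint speeds; "effort": joint torques, N m; "ee_pos": TCP position; "orientation": TCP orientation; "ft_force": force on the tool from outside, world axes, zero at the start; "moment": the same for the moment, N m; "grip_width": finger opening in m.
Only numpy, scipy, OpenCV 4.12 (cv2) and the standard library are available. Lean on these libraries where they do the work, as an engineer would, in place of code of your own. Each camera call takes 0.05 s, during which the arm holds its last target.

## Task

Line the four canisters up by height on the long maple board, each standing upright and centred on its own ring: the tallest next to the half lemon, then shorter and shorter down to the shortest next to the tomato. Set them down without dropping or tipping any, and leave the lemon, the tomato, the garlic, the onion and the lime where they lie.

Things in the scene. Friction and masses are not known exactly. Their poses are not given: they have to be found in the camera images.
- canister_tall: the tallest of four upright white stoneware canisters with flat lids: 135 mm tall in all, 50 mm in diameter like the others, blue lid and blue band. Loose, 0.1 to 0.5 kg; starts on the counter in front of the board. Origin: centre of its underside; z along its axis, up.
- canister_high: the second tallest of four upright white stoneware canisters with flat lids: 110 mm tall in all, 50 mm in diameter like the others, red lid and red band. Loose, 0.1 to 0.5 kg; starts on the counter in front of the board. Origin: centre of its underside; z along its axis, up.
- canister_low: the third tallest of four upright white stoneware canisters with flat lids: 85 mm tall in all, 50 mm in diameter like the others, green lid and green band. Loose, 0.1 to 0.5 kg; starts on the counter in front of the board. Origin: centre of its underside; z along its axis, up.
- canister_short: the shortest of four upright white stoneware canisters with flat lids: 60 mm tall in all, 50 mm in diameter like the others, black lid and black band. Loose, 0.1 to 0.5 kg; starts on the counter in front of the board. Origin: centre of its underside; z along its axis, up.
- board: long maple board fixed on the counter, 110 mm (its x) by 500 mm (its y), 16 mm thick, flat top with a dark strip and four flush dark rings, 64 mm outer diameter: the places, in its frame at x = 0 and y = -135, -45, +45, +135 mm. Origin: centre of the underside. Half lemon and tomato lie at its two ends, about 215 mm from the middle; which end is which changes.
- lemon: half a lemon, cut face up, yellow, 58 mm wide and 24 mm high, loose on one end of the board; marks the end for the tallest canister. Must stay where it is. Origin: centre of its underside.
- tomato: red tomato with green calyx, 52 mm wide and 45 mm high, loose on the other end of the board. Must stay where it is. Origin: centre of its underside.
- garlic: white garlic bulb, 48 mm wide, 46 mm high, loose on the counter between the canisters; must stay where it is. Origin: centre of its underside.
- onion: orange-brown onion, 48 mm wide, 46 mm high, loose on the counter between the canisters; must stay where it is. Origin: centre of its underside.
- lime: green lime, 46 mm wide, 42 mm high, loose on the counter between the canisters; must stay where it is. Origin: centre of its underside.
There are look-alikes about, which are no part of the job. Leave any orange or purple look-alike of the canister_high alone.

How it is judged (in metres and radians):
At the end, for the whole second after the job is handed in: Canisters upright (0.08 rad) on the board, each within 12 mm along and across of its ring's centre, falling in height from the ring by the lemon to the ring by the tomato, let go and at rest; lemon, tomato, garlic, onion and lime within 20 mm of where they started (((y of lemon in the frame of board above 0 m and y of canister_tall in the frame of board between 0.123 and 0.147 m and y of canister_high in the frame of board between 0.033 and 0.057 m and y of canister_low in the frame of board between -0.057 and -0.033 m and y of canister_short in the frame of board between -0.147 and -0.123 m) or (y of lemon in the frame of board below 0 m and y of canister_tall in the frame of board between -0.147 and -0.123 m and y of canister_high in the frame of board between -0.057 and -0.033 m and y of canister_low in the frame of board between 0.033 and 0.057 m and y of canister_short in the frame of board between 0.123 and 0.147 m)) and x of canister_tall in the frame of board between -0.012 and 0.012 m and z of canister_tall in the frame of board between 0.012 and 0.02 m and angle between each of canister_tall, canister_high, canister_low, canister_short's own z axis and vertical below 0.08 rad and linear speed of each of canister_tall, canister_high, canister_low, canister_short below 0.02 m/s and angular speed of each of canister_tall, canister_high, canister_low, canister_short below 0.2 rad/s and contact force between each of canister_tall, canister_high, canister_low, canister_short and the fingers below 0.1 N and x of canister_high in the frame of board between -0.012 and 0.012 m and z of canister_high in the frame of board between 0.012 and 0.02 m and x of canister_low in the frame of board between -0.012 and 0.012 m and z of canister_low in the frame of board between 0.012 and 0.02 m and x of canister_short in the frame of board between -0.012 and 0.012 m and z of canister_short in the frame of board between 0.012 and 0.02 m and distance of each of lemon, tomato, garlic, onion, lime from where it was at the start of the episode below 0.02 m); the robot touches nothing.
It fails at once if the lemon, tomato, garlic, onion or lime is moved more than 20 mm from where it lay (distance of any of lemon, tomato, garlic, onion, lime from where it was at the start of the episode above 0.02 m).
It fails at once if a canister is tipped over (more than 0.6 rad) (angle between any of canister_tall, canister_high, canister_low, canister_short's own z axis and vertical above 0.6 rad).
It fails at once if a canister is dropped or thrown (faster than 0.5 m/s with no finger on it) ((contact force between canister_tall and the fingers below 0.05 N and linear speed of canister_tall above 0.5 m/s) or (contact force between canister_high and the fingers below 0.05 N and linear speed of canister_high above 0.5 m/s) or (contact force between canister_low and the fingers below 0.05 N and linear speed of canister_low above 0.5 m/s) or (contact force between canister_short and the fingers below 0.05 N and linear speed of canister_short above 0.5 m/s)).
It also fails if it takes over 93 s, if anything falls off the work surface, if the arm or the gripper's body presses on something with over 40 N, if the wrist force passes 120 N, or if a joint passes its speed limit or range.

## Working session

There is one attempt and no reset: what is moved stays moved. The work goes in short steps, Python scripts to look and compute and a tool call to move; the robot and the scene stay as the last step left them, time stands still between calls to the robot, and variables do not carry over. Pictures are saved under pics/ and viewed, and the job is handed in when it is done.

Besides the shell and the picture viewer there is one more tool, called after "Call:" in YAML: its name, and indented under it one key for each argument. move_arm: Moves the arm, as the interface text tells. Its arguments: {"type":"object","properties":{"xyz":{"type":"array"},"twist":{"type":"array"},"claw":{"type":"array"},"force":{"type":"number"}},"required":["xyz","twist","claw"]}

```bash
ls; mkdir -p pics
python3 - <<'E'
from rig import *
import cv2
s=get_state();print(s)
for n in ["scene","top","wrist"]:
    im=snapshot(n);cv2.imwrite(f"pics/{n}0.png",im[:,:,::-1])
    print(n,get_calibration(n))
    for o in ["canister_tall","canister_high","canister_low","canister_short","board","lemon","tomato","garlic","onion","lime"]:
        print(n,o,[( [round(float(v)) for v in d["box"]],round(d["score"],2)) for d in look_for(n,o)]) if n!="wrist" else 0
print(tip_reach() if callable(tip_reach) else tip_reach)
E
```

```text
pics
{'t': 0.0, 'joint_pos': array([63.2675412 , 36.05700964,  2.2022154 , 86.9965448 , -1.54577858,
       57.0848309 , -1.14611203]), 'joint_velocities': array([-0.06033985, -0.0396551 , -0.02000635, -0.05108058,  0.1083539 ,
       -0.07006391, -0.05214079]), 'effort': array([ 2.10761386e-04, -5.63398433e+01,  1.22640945e+00, -1.93445438e+01,
        1.10722653e-02,  1.02954419e-02, -1.09076844e-06]), 'ee_pos': array([ 0.25336566, -0.59791516,  0.2384075 ]), 'orientation': array([-90.00216649,   0.108693  , -67.03687522]), 'ft_force': array([-0.09088678,  1.28742627,  0.16639989]), 'moment': array([-0.00362696, -0.01556735, -0.00248917]), 'grip_width': 0.08536035079704077}
scene {'fx': 373.36164747469036, 'fy': 373.36164747469036, 'cx': 320.8725002141377, 'cy': 201.67278646341435, 'pose': array([[ 0.04982954,  0.7697507 , -0.6363968 ,  1.09916936],
       [ 0.99875103, -0.04073969,  0.0289252 , -0.02111161],
       [-0.00366141, -0.63704328, -0.77081934,  0.72400644],
       [ 0.        ,  0.        ,  0.        ,  1.        ]])}
scene canister_tall [([246, 149, 276, 199], 0.76)]

[... 1248 characters left out ...]
top lemon [([223, 136, 242, 152], 0.9)]
top tomato [([401, 140, 427, 157], 0.91)]
top garlic [([222, 224, 238, 246], 0.75)]
top onion [([407, 219, 427, 240], 0.78)]
top lime [([323, 229, 340, 248], 0.69), ([409, 218, 424, 240], 0.61)]
wrist {'fx': 358.99936530032596, 'fy': 358.99936530032596, 'cx': 320.4180732821547, 'cy': 198.11731912830902, 'pose': array([[ 3.89937560e-01, -8.81840116e-01, -2.65154126e-01,
         3.20676958e-01],
       [-9.20841291e-01, -3.73381666e-01, -1.12416406e-01,
        -5.71012447e-01],
       [ 1.29607358e-04,  2.88000246e-01, -9.57630326e-01,
         3.74883888e-01],
       [ 0.00000000e+00,  0.00000000e+00,  0.00000000e+00,
         1.00000000e+00]])}
0.008
```

View pics/scene0.png

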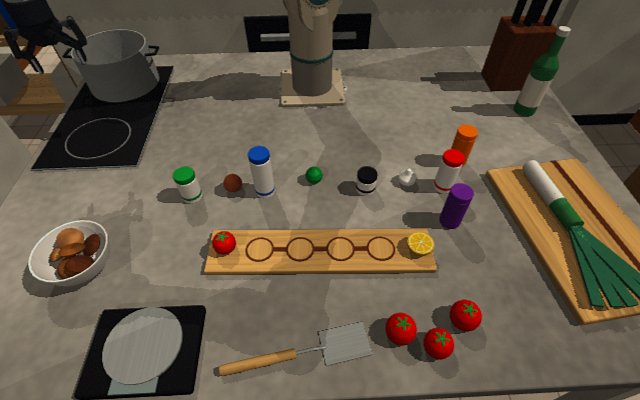

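View pics/top0.png

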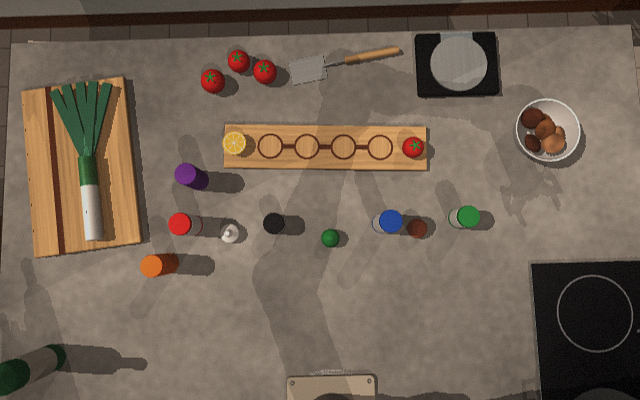

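The red canister is at top (180,223), with purple (190,175) and orange (155,265) look-alikes beside it. The lemon is at the board's left (+y) end and the tomato at its right. Next I'll measure positions.

```bash
cat > h.py <<'E'
import numpy as np,cv2
from rig import *
def ray(cal,u,v,z):
    P=cal["pose"];d=P[:3,:3]@np.array([(u-cal["cx"])/cal["fx"],(v-cal["cy"])/cal["fy"],1]);o=P[:3,3]
    return o+d*(z-o[2])/d[2]
def proj(cal,p):
    P=cal["pose"];q=P[:3,:3].T@(np.asarray(p)-P[:3,3]);return np.array([cal["fx"]*q[0]/q[2]+cal["cx"],cal["fy"]*q[1]/q[2]+cal["cy"]])
H=dict(canister_tall=.135,canister_high=.110,canister_low=.085,canister_short=.060)
def cyl(p,h,n=40):
    a=np.linspace(0,2*np.pi,n);c=np.c_[p[0]+.025*np.cos(a),p[1]+.025*np.sin(a)]
    return np.r_[np.c_[c,np.full(n,p[2])],np.c_[c,np.full(n,p[2]+h)]]
def hull(cal,p,h):
    q=np.array([proj(cal,x) for x in cyl(p,h)],np.float32);return cv2.convexHull(q)
def fit(cals,masks,h,p0,z0=0):
    # maximise IoU of silhouettes over cams
    from scipy.optimize import minimize
    def cost(p):
        t=0
        for c,m in zip(cals,masks):
            S=8;im=np.zeros((400,640),np.uint8);im=np.zeros((1600,2560),np.uint8)
            cv2.fillConvexPoly(im,np.round((hull(c,[p[0],p[1],z0],h)+.5)*4).astype(np.int32),255)
            a=cv2.resize(im,(640,400),interpolation=cv2.INTER_AREA)/255.
            t+=1-np.minimum(a,m).sum()/np.maximum(a,m).sum()
        return t
    r=minimize(cost,p0,method="Nelder-Mead",options=dict(initial_simplex=[p0,[p0[0]+.01,p0[1]],[p0[0],p0[1]+.01]],xatol=2e-4))
    return r.x,r.fun/len(cals)
E
python3 - <<'E'
from h import *
M={};C={}
for n in ["top","scene"]:
    snapshot(n);C[n]=get_calibration(n)
    for o in H: M[n,o]=silhouettes(n,o)
seed=dict(canister_tall=(390,221),canister_high=(180,223),canister_low=(467,217),canister_short=(273,223))
sseed=dict(canister_tall=(261,170),canister_high=(451,172),canister_low=(187,185),canister_short=(366,180))
for o,h in H.items():
    p0=ray(C["top"],*seed[o],h)[:2]
    def pick(n,s):
        b=[d for d in M[n,o] if d["box"][0]-4<s[0]<d["box"][2]+4 and d["box"][1]-4<s[1]<d["box"][3]+4]
        return b[0]["mask"].astype(float) if b else None
    mt,ms=pick("top",seed[o]),pick("scene",sseed[o])
    print(o,p0.round(3))
    for nm,l in [("top",[("top",mt)]),("scene",[("scene",ms)]),("both",[("top",mt),("scene",ms)])]:
        l=[(a,m) for a,m in l if m is not None]
        if l: x,f=fit([C[a] for a,_ in l],[m for _,m in l],h,p0); print("  ",nm,x.round(4),round(f,3))
for o,z,uv,suv in [("lemon",.04,(234,143),(421,244)),("tomato",.04,(413,147),(224,242)),("garlic",.025,(230,234),(407,177)),("onion",.025,(417,229),(233,183)),("lime",.022,(330,238),(314,174))]:
    print(o,ray(C["top"],*uv,z).round(3),ray(C["scene"],*suv,z).round(3))
for uv in [(270,146),(307,146),(343,147),(380,147)]: print("ring",ray(C["top"],*uv,.016).round(4))
for uv in [(259,249),(300,249),(340,249),(381,248)]: print("ring s",ray(C["scene"],*uv,.016).round(4))
t=cv2.imread("pics/top0.png")
cv2.imwrite("pics/crop1.png",cv2.resize(t[115:180,215:435],None,fx=3.6,fy=3.6,interpolation=cv2.INTER_CUBIC))
E
```

```text
canister_tall [ 0.455 -0.136]
   top [ 0.4545 -0.1355] 0.145
   scene [ 0.4562 -0.1376] 0.066
   both [ 0.455  -0.1374] 0.109
canister_high [0.464 0.32 ]
   scene [0.4645 0.3239] 0.103
   both [0.4645 0.3239] 0.103
canister_low [ 0.461 -0.318]
   top [ 0.4616 -0.3207] 0.07
   scene [ 0.4643 -0.3226] 0.048
   both [ 0.4626 -0.3224] 0.071
canister_short [0.461 0.121]
   top [0.4601 0.1219] 0.089
   scene [0.4624 0.121 ] 0.059
   both [0.4604 0.1214] 0.082
lemon [0.656 0.214 0.04 ] [0.665 0.216 0.04 ]
tomato [ 0.634 -0.216  0.04 ] [ 0.637 -0.212  0.04 ]
garlic [0.439 0.228 0.025] [0.452 0.23  0.025]
onion [ 0.438 -0.219  0.025] [ 0.449 -0.214  0.025]
lime [ 0.422 -0.01   0.022] [ 0.425 -0.008  0.022]
ring [0.6521 0.1299 0.016 ]
ring [0.6494 0.0388 0.016 ]
ring [ 0.6443 -0.0497  0.016 ]
ring [ 0.6416 -0.1405  0.016 ]
ring s [ 0.644 -0.139  0.016]
ring s [ 0.6488 -0.0478  0.016 ]
ring s [0.6534 0.0412 0.016 ]
ring s [0.6556 0.1327 0.016 ]
```

View pics/crop1.png

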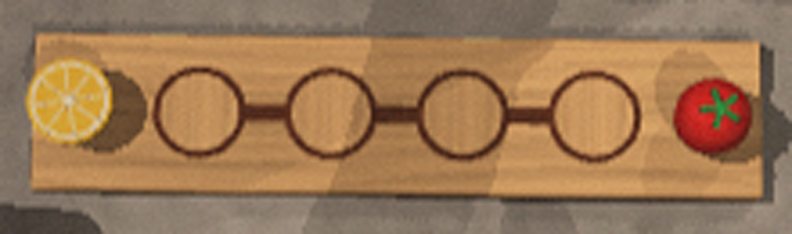

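Call:
move_arm:
  xyz:
    - [20,30,0]
    - [50,65,0]
    - [80,105,0]
    - [110,145,0]
    - [140,185,0]
    - [170,225,0]
    - [195,255,-10]
    - [210,276,-30]
    - [210,276,-50]
    - [210,276,-50]
    - [210,276,-50]
  twist:
    - [0,0,8]
    - [0,0,16]
    - [0,0,24]
    - [0,0,32]
    - [0,0,40]
    - [0,0,48]
    - [0,0,56]
    - [0,0,64]
    - [0,0,67]
    - [0,0,67]
    - [0,0,67]
  claw: [85,85,85,85,85,85,85,85,85,85,85]
  force: 50

```text
t: 2.75
ee_pos: [0.4632, -0.3232, 0.1894]
orientation: [-90.0, 0.0, -0.2]
ft_force: [1.7, 0.8, -0.5]
grip_width: 0.0849
```

Run:
```python
from h import *
s=get_state();print(s["t"],s["ee_pos"],s["orientation"],s["joint_pos"].round(1),s["ft_force"])
c=get_calibration("wrist");im=snapshot("wrist");cv2.imwrite("pics/w1.png",im[:,:,::-1])
m=silhouettes("wrist","canister_low")
for d in m: print(d["score"],d["box"]); print(fit([c],[d["mask"].astype(float)],.085,[.463,-.3215]))
```

```text
2.75 [ 0.46316213 -0.32324169  0.18943396] [-9.00122348e+01  4.12506014e-02 -1.85047652e-01] [ 42.4  33.2 -15.9 103.5  12.3  45.   20.1] [ 1.66224056  0.75474416 -0.45694428]
0.85 [285.7, 148.0, 357.1, 230.9]
(array([ 0.46378664, -0.32220385]), np.float64(0.035070898185730726))
```

View pics/w1.png

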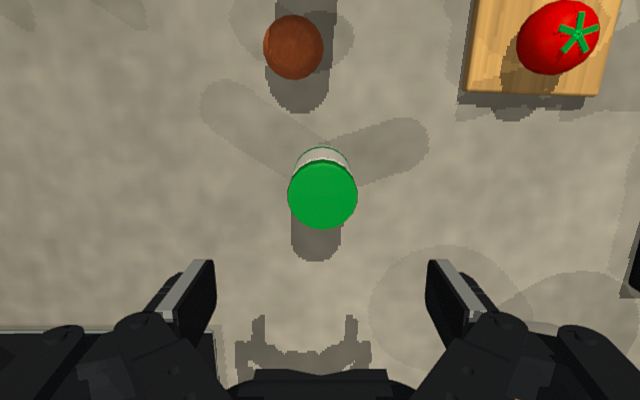

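The wrist picture shows the green lid at (322,195), midway between the fingers. The fit agrees within 1 mm, so I'm descending.

Call:
move_arm:
  xyz:
    - [0,1,-35]
    - [0,1,-70]
    - [0,1,-100]
    - [0,1,-125]
    - [0,1,-139]
    - [0,1,-139]
    - [0,1,-139]
    - [0,1,-139]
    - [0,1,-139]
    - [0,1,-139]
    - [0,1,-139]
    - [0,1,-139]
  twist:
    - [0,0,0]
    - [0,0,0]
    - [0,0,0]
    - [0,0,0]
    - [0,0,0]
    - [0,0,0]
    - [0,0,0]
    - [0,0,0]
    - [0,0,0]
    - [0,0,0]
    - [0,0,0]
    - [0,0,0]
  claw: [85,85,85,85,85,85,70,60,50,45,40,40]
  force: 50

```text
t: 4.05
ee_pos: [0.4644, -0.3234, 0.0529]
orientation: [-90.2, -0.2, -0.2]
ft_force: [-1.2, 0.3, 5.8]
grip_width: 0.0489
```

Call:
move_arm:
  xyz:
    - [0,0,0]
    - [0,0,10]
    - [0,0,30]
    - [0,0,60]
    - [0,0,90]
    - [0,0,120]
    - [0,0,130]
    - [0,0,130]
  twist:
    - [0,0,0]
    - [0,0,0]
    - [0,0,0]
    - [0,0,0]
    - [0,0,0]
    - [0,0,0]
    - [0,0,0]
    - [0,0,0]
  claw: [40,40,40,40,40,40,40,40]

```text
t: 4.85
ee_pos: [0.4651, -0.3239, 0.1844]
orientation: [-90.3, -0.3, -0.2]
ft_force: [0.1, -0.7, -3.0]
grip_width: 0.049
```

Run:
```python
from h import *
s=get_state();print(s["t"],s["ee_pos"],s["orientation"],s["joint_pos"].round(1),s["ft_force"])
c=get_calibration("wrist");im=snapshot("wrist");cv2.imwrite("pics/w2.png",im[:,:,::-1])
im=snapshot("scene");cv2.imwrite("pics/s2.png",im[:,:,::-1])
```

```text
4.85 [ 0.46506552 -0.32390719  0.18439603] [-90.27332401  -0.32494979  -0.22317959] [ 42.4  33.5 -15.9 103.9  12.7  43.9  19.6] [ 0.10555001 -0.72416089 -2.97853226]
```

View pics/w2.png

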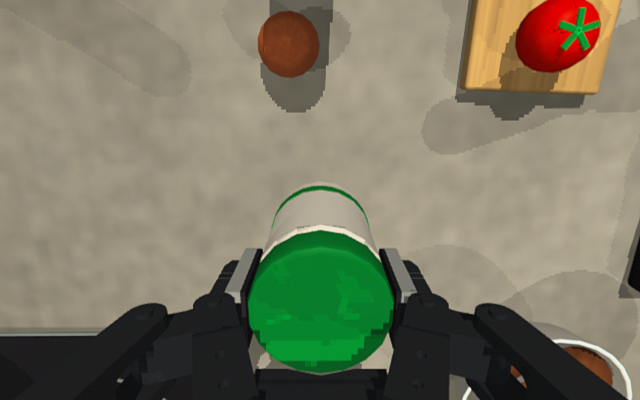

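View pics/s2.png

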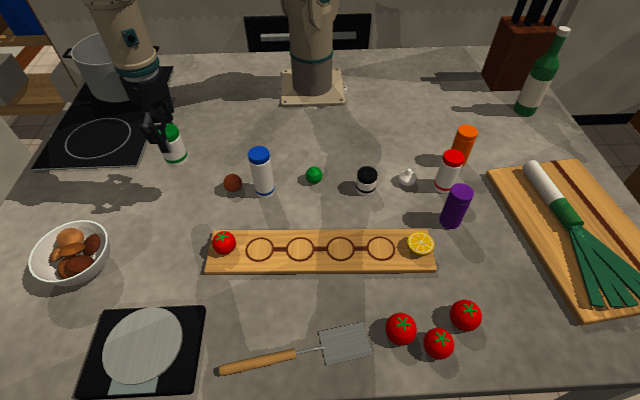

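Call:
move_arm:
  xyz:
    - [8,12,0]
    - [24,36,0]
    - [44,66,0]
    - [64,97,0]
    - [85,128,0]
    - [106,160,0]
    - [127,192,0]
    - [146,222,0]
    - [162,246,0]
    - [174,263,0]
    - [181,273,0]
    - [181,273,0]
  twist:
    - [0,0,0]
    - [0,0,0]
    - [0,0,0]
    - [0,0,0]
    - [0,0,0]
    - [0,0,0]
    - [0,0,0]
    - [0,0,0]
    - [0,0,0]
    - [0,0,0]
    - [0,0,0]
    - [0,0,0]
  claw: [40,40,40,40,40,40,40,40,40,40,40,40]

```text
t: 6.15
ee_pos: [0.6446, -0.0468, 0.1805]
orientation: [-90.0, 0.0, -0.0]
ft_force: [-1.2, 0.8, -3.3]
grip_width: 0.0489
```

Run:
```python
from h import *
s=get_state();print(s["t"],s["ee_pos"],s["orientation"],s["joint_pos"].round(1),s["ft_force"])
c=get_calibration("wrist");im=snapshot("wrist");cv2.imwrite("pics/w3.png",im[:,:,::-1])
np.save("w3.npy",c["pose"])
for p in [(0.6539,0.1306),(0.6503,0.0407),(0.6467,-0.0493)]: print(proj(c,[*p,.016]))
```

```text
6.15 [ 0.64459309 -0.0467808   0.18052173] [-9.00136167e+01  1.56391937e-02 -4.32839548e-03] [ 10.1  39.8 -14.4  90.6  11.8  51.   -8.5] [-1.21597722  0.84828959 -3.32643266]
[334.15463549 -63.32766581]
[328.36356797  69.83076444]
[323.54290224 180.78303974]
```

View pics/w3.png

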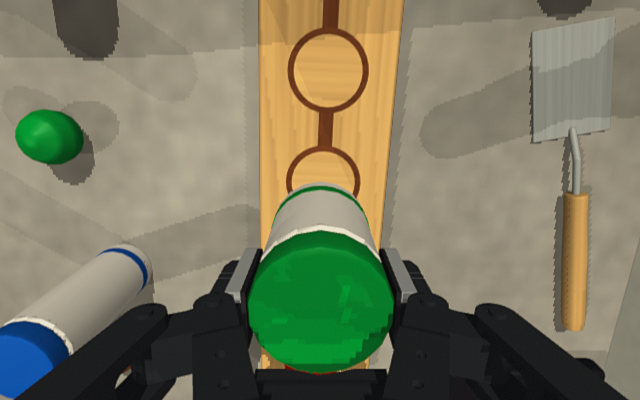

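The next ring shows at (328,70) in the wrist picture, within 1 px of the (328.4,69.8) predicted from my board pose. Lowering now.

Call:
move_arm:
  xyz:
    - [1,-2,-15]
    - [2,-4,-40]
    - [2,-4,-65]
    - [2,-4,-85]
    - [2,-4,-98]
    - [2,-4,-104]
    - [2,-4,-104]
    - [2,-4,-104]
  twist:
    - [0,0,0]
    - [0,0,0]
    - [0,0,0]
    - [0,0,0]
    - [0,0,0]
    - [0,0,0]
    - [0,0,0]
    - [0,0,0]
  claw: [40,40,40,40,40,40,40,40]

```text
t: 7.0
ee_pos: [0.6464, -0.0535, 0.0774]
orientation: [-90.1, -0.0, -0.2]
ft_force: [0.2, -0.6, -2.4]
grip_width: 0.0489
```

Call:
move_arm:
  xyz:
    - [0,2,-3]
    - [0,3,-5]
    - [0,3,-6]
    - [0,3,-7]
    - [0,3,-8]
    - [0,3,-9]
    - [0,3,-9]
  twist:
    - [0,0,0]
    - [0,0,0]
    - [0,0,0]
    - [0,0,0]
    - [0,0,0]
    - [0,0,0]
    - [0,0,0]
  claw: [40,40,40,40,40,40,40]

```text
t: 7.7
ee_pos: [0.6464, -0.0506, 0.069]
orientation: [-90.1, -0.0, -0.2]
ft_force: [-1.8, -0.2, 2.7]
grip_width: 0.049
```

Call:
move_arm:
  xyz:
    - [0,0,-1]
    - [0,0,-1]
    - [0,0,-1]
    - [0,0,-1]
    - [0,0,-1]
    - [0,0,20]
    - [0,0,50]
    - [0,0,85]
    - [0,0,115]
    - [0,0,130]
    - [0,0,130]
  twist:
    - [0,0,0]
    - [0,0,0]
    - [0,0,0]
    - [0,0,0]
    - [0,0,0]
    - [0,0,0]
    - [0,0,0]
    - [0,0,0]
    - [0,0,0]
    - [0,0,0]
    - [0,0,0]
  claw: [51,56,65,80,85,85,85,85,85,85,85]

```text
t: 8.8
ee_pos: [0.6482, -0.0505, 0.2018]
orientation: [-90.1, -0.3, -0.2]
ft_force: [-0.3, -0.1, 0.7]
grip_width: 0.0853
```

Run:
```python
from h import *
s=get_state();print(s["t"],s["ee_pos"],s["orientation"],s["grip_width"],s["ft_force"])
c=get_calibration("wrist");im=snapshot("wrist");cv2.imwrite("pics/w4.png",im[:,:,::-1])
for d in silhouettes("wrist","canister_low"): print(d["score"],d["box"],fit([c],[d["mask"].astype(float)],.085,[.6467,-.0493],.016))
```

```text
8.8 [ 0.64818369 -0.0505196   0.20176813] [-90.14447294  -0.34364677  -0.16346436] 0.08534929501524881 [-0.29327331 -0.10218198  0.71468228]
0.88 [282.7, 148.0, 356.1, 233.3] (array([ 0.64585309, -0.04928287]), np.float64(0.05144247452413164))
```

View pics/w4.png

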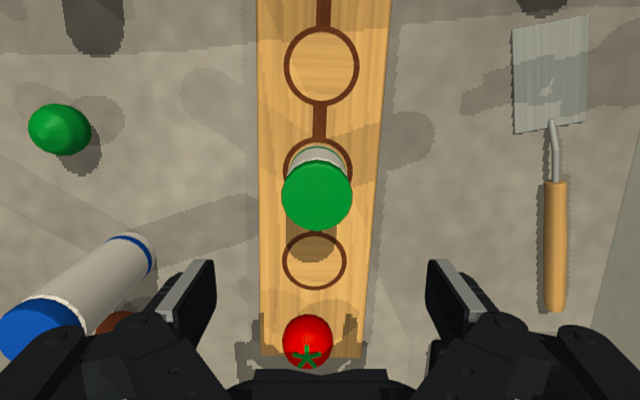

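The green canister stands centred on its ring. Next is the red one.

Call:
move_arm:
  xyz:
    - [-8,16,5]
    - [-24,48,10]
    - [-42,85,10]
    - [-60,122,10]
    - [-78,159,10]
    - [-97,196,10]
    - [-115,233,10]
    - [-134,270,10]
    - [-152,307,10]
    - [-170,343,10]
    - [-180,364,10]
    - [-184,372,10]
  twist:
    - [0,0,0]
    - [0,0,0]
    - [0,0,0]
    - [0,0,0]
    - [0,0,0]
    - [0,0,0]
    - [0,0,0]
    - [0,0,0]
    - [0,0,0]
    - [0,0,0]
    - [0,0,0]
    - [0,0,0]
  claw: [85,85,85,85,85,85,85,85,85,85,85,85]

```text
t: 10.1
ee_pos: [0.4583, 0.3249, 0.2077]
orientation: [-90.1, 0.2, 0.2]
ft_force: [0.2, -1.1, 0.1]
grip_width: 0.0848
```

Run:
```python
from h import *
s=get_state();print(s["t"],s["ee_pos"],s["orientation"],s["joint_pos"].round(1))
c=get_calibration("wrist");im=snapshot("wrist");cv2.imwrite("pics/w5.png",im[:,:,::-1])
for d in silhouettes("wrist","canister_high"): 
    b=d["box"];p0=ray(c,(b[0]+b[2])/2,(b[1]+b[3])/2,.08)[:2]
    print(d["score"],d["box"],fit([c],[d["mask"].astype(float)],.11,p0))
```

```text
10.1 [0.45830285 0.32493704 0.20771158] [-90.09791297   0.16902734   0.20016319] [-28.4  31.6 -14.9 102.8  10.5  47.2 -48.1]
0.83 [150.2, 70.2, 258.9, 151.0] (array([0.37532031, 0.3831817 ]), np.float64(0.05914417907180902))
0.77 [296.3, 146.8, 363.4, 239.9] (array([0.46387176, 0.32345168]), np.float64(0.0563715603046685))
0.7 [414.8, 155.9, 531.0, 254.9] (array([0.57455475, 0.31014793]), np.float64(0.039920747094888576))
```

View pics/w5.png

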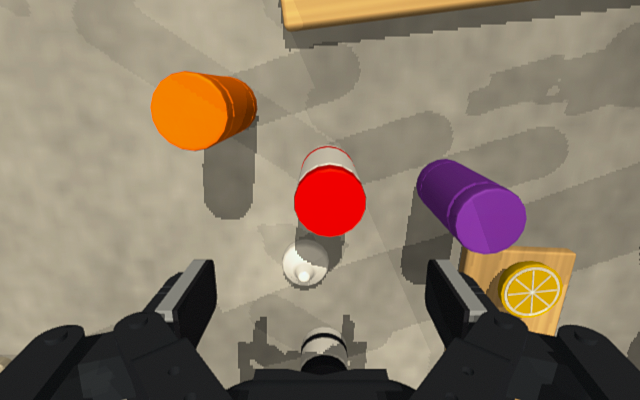

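The red lid at (330,200) is the right canister, standing between orange and purple. It fits at (0.464,0.323), so I'm descending.

Call:
move_arm:
  xyz:
    - [3,-1,-10]
    - [5,-2,-30]
    - [5,-2,-60]
    - [5,-2,-90]
    - [5,-2,-115]
    - [5,-2,-128]
    - [5,-2,-132]
    - [5,-2,-132]
  twist:
    - [0,0,0]
    - [0,0,0]
    - [0,0,0]
    - [0,0,0]
    - [0,0,0]
    - [0,0,0]
    - [0,0,0]
    - [0,0,0]
  claw: [85,85,85,85,85,85,85,85]

```text
t: 11.0
ee_pos: [0.4657, 0.3197, 0.0756]
orientation: [-90.2, 0.1, -0.0]
ft_force: [0.3, 0.8, -0.7]
grip_width: 0.0844
```

Call:
move_arm:
  xyz:
    - [0,0,0]
    - [0,0,0]
    - [0,0,0]
    - [0,0,0]
    - [0,0,0]
    - [0,0,0]
  twist:
    - [0,0,0]
    - [0,0,0]
    - [0,0,0]
    - [0,0,0]
    - [0,0,0]
    - [0,0,0]
  claw: [72,62,53,46,40,40]

```text
t: 11.6
ee_pos: [0.4657, 0.32, 0.0766]
orientation: [-90.2, 0.1, -0.0]
ft_force: [-2.1, -1.0, 5.8]
grip_width: 0.0488
```

Call:
move_arm:
  xyz:
    - [0,0,5]
    - [0,0,20]
    - [0,0,45]
    - [0,0,75]
    - [0,0,105]
    - [0,0,130]
    - [0,0,143]
    - [0,0,145]
  twist:
    - [0,0,0]
    - [0,0,0]
    - [0,0,0]
    - [0,0,0]
    - [0,0,0]
    - [0,0,0]
    - [0,0,0]
    - [0,0,0]
  claw: [40,40,40,40,40,40,40,40]

```text
t: 12.4
ee_pos: [0.4663, 0.3204, 0.223]
orientation: [-90.1, -0.1, -0.0]
ft_force: [0.3, 0.1, -3.0]
grip_width: 0.049
```

Call:
move_arm:
  xyz:
    - [8,-12,0]
    - [24,-36,0]
    - [44,-66,0]
    - [65,-98,0]
    - [86,-130,0]
    - [107,-163,0]
    - [128,-196,0]
    - [147,-226,0]
    - [164,-252,0]
    - [177,-270,0]
    - [184,-281,0]
    - [185,-282,0]
  twist:
    - [0,0,0]
    - [0,0,0]
    - [0,0,0]
    - [0,0,0]
    - [0,0,0]
    - [0,0,0]
    - [0,0,0]
    - [0,0,0]
    - [0,0,0]
    - [0,0,0]
    - [0,0,0]
    - [0,0,0]
  claw: [40,40,40,40,40,40,40,40,40,40,40,40]

```text
t: 13.6
ee_pos: [0.6512, 0.0351, 0.2213]
orientation: [-90.2, 0.1, -0.2]
ft_force: [-0.9, -0.6, -2.3]
grip_width: 0.0492
```

Run:
```python
from h import *
s=get_state();print(s["t"],s["ee_pos"],s["orientation"],s["joint_pos"].round(1))
c=get_calibration("wrist");im=snapshot("wrist");cv2.imwrite("pics/w6.png",im[:,:,::-1])
print(proj(c,[.6539,.1306,.016]))
```

```text
13.6 [0.65122    0.03513614 0.22129321] [-9.01893955e+01  7.68062723e-02 -2.40286187e-01] [  2.8  37.8 -14.5  87.3  10.8  56.4 -15.1]
[323.88941106  62.04528678]
```

View pics/w6.png

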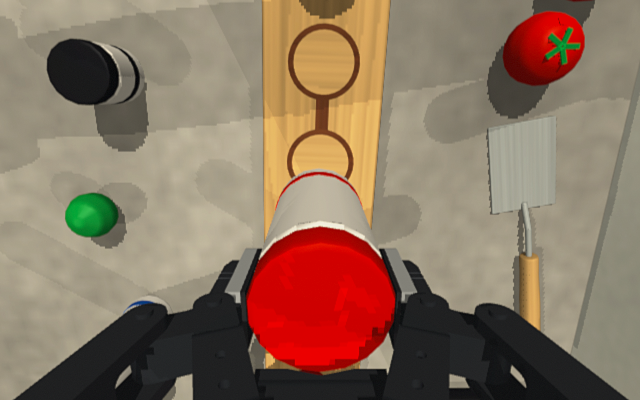

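Call:
move_arm:
  xyz:
    - [0,1,-15]
    - [-1,2,-40]
    - [-1,2,-70]
    - [-1,2,-95]
    - [-1,2,-112]
    - [-1,2,-120]
    - [-1,2,-120]
    - [-1,2,-120]
  twist:
    - [0,0,0]
    - [0,0,0]
    - [0,0,0]
    - [0,0,0]
    - [0,0,0]
    - [0,0,0]
    - [0,0,0]
    - [0,0,0]
  claw: [40,40,40,40,40,40,40,40]

```text
t: 14.45
ee_pos: [0.6501, 0.0403, 0.1025]
orientation: [-90.1, 0.0, -0.1]
ft_force: [0.2, -1.2, -3.0]
grip_width: 0.0491
```

Call:
move_arm:
  xyz:
    - [0,-1,-3]
    - [0,-2,-5]
    - [0,-2,-7]
    - [0,-2,-8]
    - [0,-2,-9]
    - [0,-2,-10]
    - [0,-2,-11]
    - [0,-2,-11]
  twist:
    - [0,0,0]
    - [0,0,0]
    - [0,0,0]
    - [0,0,0]
    - [0,0,0]
    - [0,0,0]
    - [0,0,0]
    - [0,0,0]
  claw: [40,40,40,40,40,40,40,40]

```text
t: 15.25
ee_pos: [0.6502, 0.0384, 0.0927]
orientation: [-90.1, -0.0, -0.1]
ft_force: [-3.0, -0.0, 6.0]
grip_width: 0.0488
```

Call:
move_arm:
  xyz:
    - [0,0,0]
    - [0,0,0]
    - [0,0,0]
    - [0,0,0]
    - [0,0,0]
    - [0,0,20]
    - [0,0,50]
    - [0,0,85]
    - [0,0,115]
    - [0,0,130]
    - [0,0,130]
  twist:
    - [0,0,0]
    - [0,0,0]
    - [0,0,0]
    - [0,0,0]
    - [0,0,0]
    - [0,0,0]
    - [0,0,0]
    - [0,0,0]
    - [0,0,0]
    - [0,0,0]
    - [0,0,0]
  claw: [51,56,65,80,85,85,85,85,85,85,85]

```text
t: 16.35
ee_pos: [0.6519, 0.0386, 0.2255]
orientation: [-90.0, -0.3, -0.1]
ft_force: [0.6, 0.3, 0.6]
grip_width: 0.0849
```

Run:
```python
from h import *
s=get_state();print(s["t"],s["ee_pos"],s["orientation"],s["grip_width"],s["ft_force"])
c=get_calibration("wrist");im=snapshot("wrist");cv2.imwrite("pics/w7.png",im[:,:,::-1])
for d in silhouettes("wrist","canister_high"): print(d["score"],d["box"],fit([c],[d["mask"].astype(float)],.11,[.6503,.0407],.016))
```

```text
16.35 [0.65186262 0.03864449 0.22546404] [-9.00432411e+01 -3.19348411e-01 -7.06893499e-02] 0.08490759336733886 [0.64095755 0.27598089 0.5723154 ]
0.73 [282.6, 139.1, 349.9, 231.8] (array([0.64833682, 0.04158598]), np.float64(0.024227285681410415))
```

View pics/w7.png

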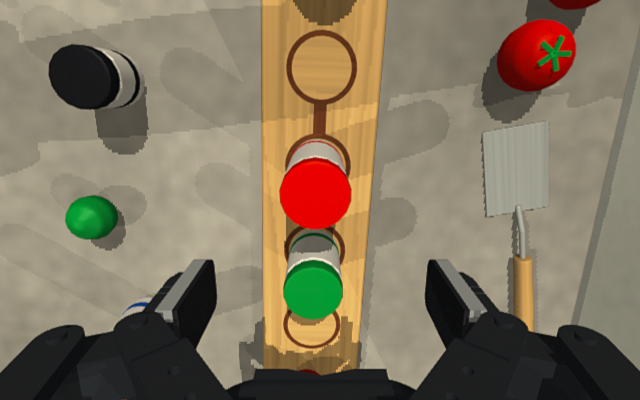

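Red is centred within about 2 mm. Next is the black one.

Call:
move_arm:
  xyz:
    - [-10,4,0]
    - [-32,14,0]
    - [-58,25,0]
    - [-86,37,0]
    - [-114,50,0]
    - [-142,62,-5]
    - [-165,72,-15]
    - [-182,79,-30]
    - [-191,83,-40]
    - [-191,83,-45]
    - [-191,83,-45]
  twist:
    - [0,0,0]
    - [0,0,0]
    - [0,0,0]
    - [0,0,0]
    - [0,0,0]
    - [0,0,0]
    - [0,0,0]
    - [0,0,0]
    - [0,0,0]
    - [0,0,0]
    - [0,0,0]
  claw: [85,85,85,85,85,85,85,85,85,85,85]

```text
t: 17.55
ee_pos: [0.4584, 0.1209, 0.1759]
orientation: [-90.1, 0.2, -0.1]
ft_force: [0.0, -0.1, 0.4]
grip_width: 0.0847
```

Run:
```python
from h import *
s=get_state();print(s["t"],s["ee_pos"],s["orientation"],s["joint_pos"].round(1))
c=get_calibration("wrist");im=snapshot("wrist");cv2.imwrite("pics/w8.png",im[:,:,::-1])
for d in silhouettes("wrist","canister_short"): 
    b=d["box"];p0=ray(c,(b[0]+b[2])/2,(b[1]+b[3])/2,.05)[:2]
    print(d["score"],d["box"],fit([c],[d["mask"].astype(float)],.06,p0))
```

```text
17.55 [0.45836883 0.12085889 0.17591979] [-9.01293055e+01  1.61201428e-01 -5.80827480e-02] [ -7.8  27.9 -14.7 117.7  11.8  35.9 -30.5]
0.78 [292.5, 149.0, 362.5, 224.2] (array([0.4614286 , 0.12125427]), np.float64(0.03426417331221565))
```

View pics/w8.png

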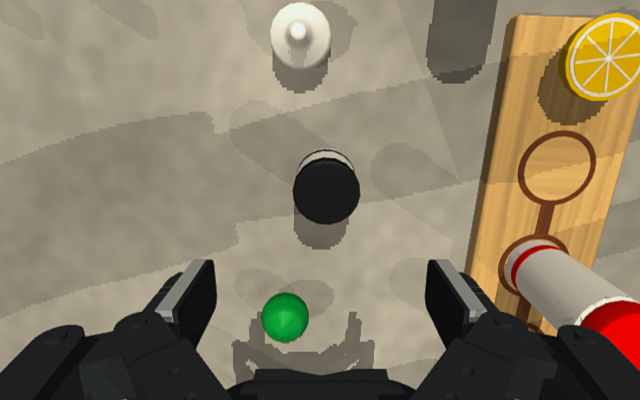

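Call:
move_arm:
  xyz:
    - [2,0,-15]
    - [3,0,-40]
    - [3,0,-75]
    - [3,0,-105]
    - [3,0,-130]
    - [3,0,-143]
    - [3,0,-148]
    - [3,0,-149]
    - [3,0,-149]
  twist:
    - [0,0,0]
    - [0,0,0]
    - [0,0,0]
    - [0,0,0]
    - [0,0,0]
    - [0,0,0]
    - [0,0,0]
    - [0,0,0]
    - [0,0,0]
  claw: [85,85,85,85,85,85,85,85,85]

```text
t: 18.55
ee_pos: [0.4634, 0.1209, 0.0284]
orientation: [-90.1, -0.0, -0.1]
ft_force: [0.2, -0.0, 0.6]
grip_width: 0.085
```

Call:
move_arm:
  xyz:
    - [0,0,0]
    - [0,0,0]
    - [0,0,0]
    - [0,0,0]
    - [0,0,0]
    - [0,0,0]
  twist:
    - [0,0,0]
    - [0,0,0]
    - [0,0,0]
    - [0,0,0]
    - [0,0,0]
    - [0,0,0]
  claw: [72,62,53,46,40,40]

```text
t: 19.15
ee_pos: [0.463, 0.1208, 0.0291]
orientation: [-90.1, -0.0, -0.1]
ft_force: [-2.1, 0.3, 7.8]
grip_width: 0.0493
```

Call:
move_arm:
  xyz:
    - [0,0,5]
    - [0,0,20]
    - [0,0,45]
    - [0,0,75]
    - [0,0,105]
    - [0,0,135]
    - [0,0,155]
    - [0,0,160]
    - [0,0,160]
  twist:
    - [0,0,0]
    - [0,0,0]
    - [0,0,0]
    - [0,0,0]
    - [0,0,0]
    - [0,0,0]
    - [0,0,0]
    - [0,0,0]
    - [0,0,0]
  claw: [40,40,40,40,40,40,40,40,40]

```text
t: 20.05
ee_pos: [0.4631, 0.1207, 0.1895]
orientation: [-90.1, -0.1, -0.2]
ft_force: [-0.3, -0.1, -3.6]
grip_width: 0.0487
```

Call:
move_arm:
  xyz:
    - [8,-11,0]
    - [23,-33,0]
    - [43,-61,0]
    - [63,-90,0]
    - [83,-120,0]
    - [104,-150,0]
    - [124,-180,0]
    - [143,-208,0]
    - [160,-232,0]
    - [172,-249,0]
    - [179,-259,0]
    - [180,-260,0]
  twist:
    - [0,0,0]
    - [0,0,0]
    - [0,0,0]
    - [0,0,0]
    - [0,0,0]
    - [0,0,0]
    - [0,0,0]
    - [0,0,0]
    - [0,0,0]
    - [0,0,0]
    - [0,0,0]
    - [0,0,0]
  claw: [40,40,40,40,40,40,40,40,40,40,40,40]

```text
t: 21.25
ee_pos: [0.6427, -0.1418, 0.1875]
orientation: [-90.1, 0.0, -0.3]
ft_force: [-0.2, 0.9, -1.4]
grip_width: 0.0491
```

Run:
```python
from h import *
s=get_state();print(s["t"],s["ee_pos"],s["orientation"],s["ft_force"])
c=get_calibration("wrist");im=snapshot("wrist");cv2.imwrite("pics/w9.png",im[:,:,::-1])
for p in [(0.6539,0.1306),(0.6503,0.0407),(0.6467,-0.0493),(.6431,-.1392)]: print(proj(c,[*p,.016]))
```

```text
21.25 [ 0.64270488 -0.14176829  0.18753465] [-9.01156099e+01  3.63137757e-02 -3.04988672e-01] [-0.18018064  0.89734078 -1.37456359]
[ 336.10762753 -228.70404766]
[330.30000432 -68.28866961]
[325.54305678  63.24331525]
[321.5753921  172.82480925]
```

View pics/w9.png

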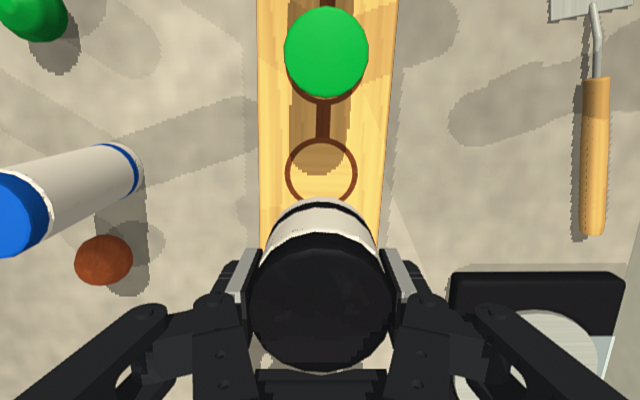

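Call:
move_arm:
  xyz:
    - [0,1,-15]
    - [0,1,-40]
    - [0,1,-70]
    - [0,1,-100]
    - [0,1,-120]
    - [0,1,-130]
    - [0,1,-134]
    - [0,1,-134]
    - [0,1,-134]
  twist:
    - [0,0,0]
    - [0,0,0]
    - [0,0,0]
    - [0,0,0]
    - [0,0,0]
    - [0,0,0]
    - [0,0,0]
    - [0,0,0]
    - [0,0,0]
  claw: [40,40,40,40,40,40,40,40,40]

```text
t: 22.2
ee_pos: [0.6433, -0.1389, 0.055]
orientation: [-90.1, -0.1, -0.2]
ft_force: [0.4, -0.4, -2.5]
grip_width: 0.0492
```

Call:
move_arm:
  xyz:
    - [0,-1,-3]
    - [0,-1,-5]
    - [0,-1,-7]
    - [0,-1,-8]
    - [0,-1,-9]
    - [0,-1,-10]
    - [0,-1,-10]
  twist:
    - [0,0,0]
    - [0,0,0]
    - [0,0,0]
    - [0,0,0]
    - [0,0,0]
    - [0,0,0]
    - [0,0,0]
  claw: [40,40,40,40,40,40,40]

```text
t: 22.9
ee_pos: [0.6433, -0.1398, 0.0452]
orientation: [-90.1, -0.1, -0.2]
ft_force: [-0.5, -0.3, 0.7]
grip_width: 0.0487
```

Call:
move_arm:
  xyz:
    - [0,0,-1]
    - [0,0,-1]
    - [0,0,-1]
    - [0,0,-1]
    - [0,0,-1]
    - [0,0,-1]
    - [0,0,20]
    - [0,0,50]
    - [0,0,85]
    - [0,0,120]
    - [0,0,145]
    - [0,0,150]
  twist:
    - [0,0,0]
    - [0,0,0]
    - [0,0,0]
    - [0,0,0]
    - [0,0,0]
    - [0,0,0]
    - [0,0,0]
    - [0,0,0]
    - [0,0,0]
    - [0,0,0]
    - [0,0,0]
    - [0,0,0]
  claw: [40,51,56,65,80,85,85,85,85,85,85,85]

```text
t: 24.1
ee_pos: [0.6454, -0.14, 0.1989]
orientation: [-90.1, -0.4, -0.2]
ft_force: [0.5, 0.5, 0.4]
grip_width: 0.0848
```

Run:
```python
from h import *
s=get_state();print(s["t"],s["ee_pos"],s["orientation"],s["grip_width"],s["ft_force"])
c=get_calibration("wrist");im=snapshot("wrist");cv2.imwrite("pics/w10.png",im[:,:,::-1])
for d in silhouettes("wrist","canister_short"): print(d["score"],d["box"],fit([c],[d["mask"].astype(float)],.06,[.6431,-.1392],.016))
```

```text
24.1 [ 0.64541979 -0.1399916   0.19892138] [-90.12471075  -0.44451281  -0.20431289] 0.08476416393507147 [0.47929187 0.51095686 0.37337169]
0.68 [285.7, 148.2, 350.1, 220.5] (array([ 0.64289002, -0.1396489 ]), np.float64(0.05150646355621091))
```

View pics/w10.png

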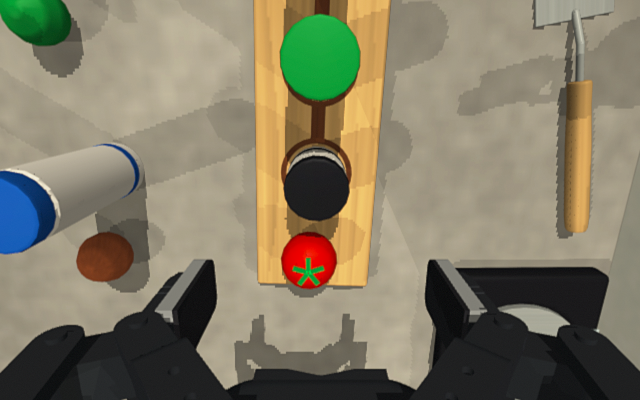

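Black is centred. Last is the blue one.

Call:
move_arm:
  xyz:
    - [-5,0,20]
    - [-25,0,40]
    - [-50,0,42]
    - [-78,1,42]
    - [-106,2,42]
    - [-134,3,42]
    - [-158,3,42]
    - [-177,3,42]
    - [-187,3,42]
    - [-189,3,42]
    - [-189,3,42]
  twist:
    - [0,0,0]
    - [0,0,0]
    - [0,0,0]
    - [0,0,0]
    - [0,0,0]
    - [0,0,0]
    - [0,0,0]
    - [0,0,0]
    - [0,0,0]
    - [0,0,0]
    - [0,0,0]
  claw: [85,85,85,85,85,85,85,85,85,85,85]

```text
t: 25.3
ee_pos: [0.455, -0.1369, 0.2375]
orientation: [-90.1, -0.2, -0.2]
ft_force: [0.9, 0.1, -0.1]
grip_width: 0.0848
```

Run:
```python
from h import *
s=get_state();print(s["t"],s["ee_pos"],s["orientation"],s["joint_pos"].round(1))
c=get_calibration("wrist");im=snapshot("wrist");cv2.imwrite("pics/w11.png",im[:,:,::-1])
for d in silhouettes("wrist","canister_tall"): 
    b=d["box"];p0=ray(c,(b[0]+b[2])/2,(b[1]+b[3])/2,.1)[:2]
    print(d["score"],d["box"],fit([c],[d["mask"].astype(float)],.135,p0))
```

```text
25.3 [ 0.45502084 -0.13689961  0.23745091] [-90.07024508  -0.15712412  -0.19934521] [ 27.1  22.7 -18.8 113.9  10.3  44.8   2.2]
0.6 [286.5, 140.3, 360.8, 232.7] (array([ 0.45578957, -0.13716061]), np.float64(0.040848670601350556))
```

View pics/w11.png

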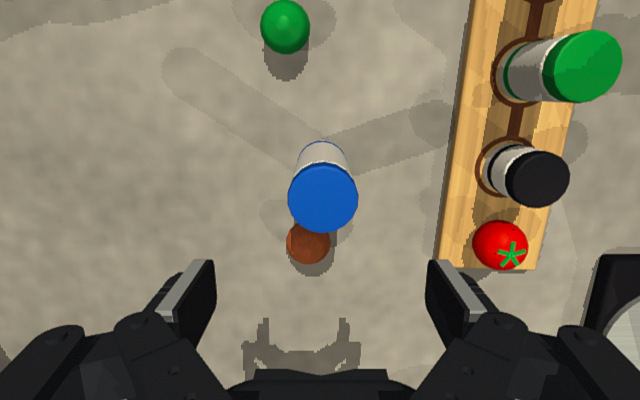

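Call:
move_arm:
  xyz:
    - [0,0,-15]
    - [0,0,-40]
    - [0,0,-70]
    - [0,0,-100]
    - [0,0,-122]
    - [0,0,-134]
    - [0,0,-137]
    - [0,0,-137]
    - [0,0,-137]
  twist:
    - [0,0,0]
    - [0,0,0]
    - [0,0,0]
    - [0,0,0]
    - [0,0,0]
    - [0,0,0]
    - [0,0,0]
    - [0,0,0]
    - [0,0,0]
  claw: [85,85,85,85,85,85,85,85,85]

```text
t: 26.3
ee_pos: [0.4565, -0.1369, 0.1011]
orientation: [-90.1, -0.3, -0.2]
ft_force: [-0.6, 1.0, 0.2]
grip_width: 0.0851
```

Call:
move_arm:
  xyz:
    - [0,0,0]
    - [0,0,0]
    - [0,0,0]
    - [0,0,0]
    - [0,0,0]
    - [0,0,0]
  twist:
    - [0,0,0]
    - [0,0,0]
    - [0,0,0]
    - [0,0,0]
    - [0,0,0]
    - [0,0,0]
  claw: [72,62,53,46,40,40]

```text
t: 26.9
ee_pos: [0.4567, -0.137, 0.1018]
orientation: [-90.1, -0.3, -0.2]
ft_force: [-2.1, -0.3, 6.3]
grip_width: 0.0487
```

Call:
move_arm:
  xyz:
    - [0,0,5]
    - [0,0,20]
    - [0,0,45]
    - [0,0,75]
    - [0,0,105]
    - [0,0,133]
    - [0,0,150]
    - [0,0,155]
    - [0,0,155]
  twist:
    - [0,0,0]
    - [0,0,0]
    - [0,0,0]
    - [0,0,0]
    - [0,0,0]
    - [0,0,0]
    - [0,0,0]
    - [0,0,0]
    - [0,0,0]
  claw: [40,40,40,40,40,40,40,40,40]

```text
t: 27.8
ee_pos: [0.4563, -0.1371, 0.2569]
orientation: [-90.1, -0.3, -0.2]
ft_force: [-0.8, 0.1, -4.4]
grip_width: 0.049
```

Call:
move_arm:
  xyz:
    - [8,11,0]
    - [25,34,0]
    - [46,63,0]
    - [68,93,0]
    - [91,123,0]
    - [114,154,0]
    - [136,185,0]
    - [157,214,0]
    - [175,239,0]
    - [189,257,0]
    - [196,266,0]
    - [197,267,0]
  twist:
    - [0,0,0]
    - [0,0,0]
    - [0,0,0]
    - [0,0,0]
    - [0,0,0]
    - [0,0,0]
    - [0,0,0]
    - [0,0,0]
    - [0,0,0]
    - [0,0,0]
    - [0,0,0]
    - [0,0,0]
  claw: [40,40,40,40,40,40,40,40,40,40,40,40]

```text
t: 29.0
ee_pos: [0.6528, 0.1324, 0.2549]
orientation: [-90.1, -0.2, -0.0]
ft_force: [0.1, -1.2, -4.3]
grip_width: 0.049
```

Run:
```python
from h import *
s=get_state();print(s["t"],s["ee_pos"],s["orientation"],s["ft_force"])
c=get_calibration("wrist");im=snapshot("wrist");cv2.imwrite("pics/w12.png",im[:,:,::-1])
print(proj(c,[.6539,.1306,.016]))
```

```text
29.0 [0.65282711 0.13235341 0.25494036] [-9.00805887e+01 -1.59145658e-01 -3.77229443e-02] [ 0.13819938 -1.19145845 -4.31621807]
[321.37189256 162.82122942]
```

View pics/w12.png

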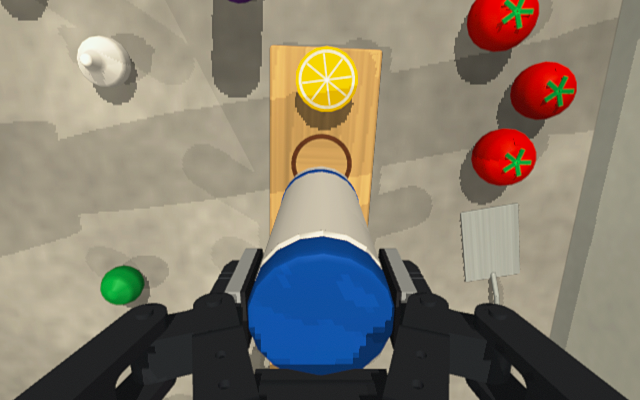

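Call:
move_arm:
  xyz:
    - [0,0,-15]
    - [1,-1,-40]
    - [1,-1,-70]
    - [1,-1,-97]
    - [1,-1,-115]
    - [1,-1,-125]
    - [1,-1,-129]
    - [1,-1,-129]
    - [1,-1,-129]
  twist:
    - [0,0,0]
    - [0,0,0]
    - [0,0,0]
    - [0,0,0]
    - [0,0,0]
    - [0,0,0]
    - [0,0,0]
    - [0,0,0]
    - [0,0,0]
  claw: [40,40,40,40,40,40,40,40,40]

```text
t: 29.95
ee_pos: [0.6544, 0.1295, 0.1275]
orientation: [-90.1, -0.3, -0.2]
ft_force: [0.0, 0.3, -4.5]
grip_width: 0.049
```

Call:
move_arm:
  xyz:
    - [0,1,-3]
    - [0,1,-5]
    - [0,1,-7]
    - [0,1,-8]
    - [0,1,-9]
    - [0,1,-10]
    - [0,1,-11]
    - [0,1,-11]
  twist:
    - [0,0,0]
    - [0,0,0]
    - [0,0,0]
    - [0,0,0]
    - [0,0,0]
    - [0,0,0]
    - [0,0,0]
    - [0,0,0]
  claw: [40,40,40,40,40,40,40,40]

```text
t: 30.75
ee_pos: [0.6544, 0.1305, 0.118]
orientation: [-90.2, -0.3, -0.2]
ft_force: [-3.1, -1.0, 5.7]
grip_width: 0.049
```

Call:
move_arm:
  xyz:
    - [0,0,0]
    - [0,0,0]
    - [0,0,0]
    - [0,0,0]
    - [0,0,0]
    - [0,0,20]
    - [0,0,50]
    - [0,0,85]
    - [0,0,115]
    - [0,0,130]
    - [0,0,130]
  twist:
    - [0,0,0]
    - [0,0,0]
    - [0,0,0]
    - [0,0,0]
    - [0,0,0]
    - [0,0,0]
    - [0,0,0]
    - [0,0,0]
    - [0,0,0]
    - [0,0,0]
    - [0,0,0]
  claw: [51,56,65,80,85,85,85,85,85,85,85]

```text
t: 31.85
ee_pos: [0.6559, 0.1311, 0.2508]
orientation: [-90.1, -0.6, -0.2]
ft_force: [0.1, -0.1, -0.3]
grip_width: 0.0848
```

Call:
move_arm:
  xyz:
    - [-10,0,0]
    - [-35,0,0]
    - [-65,0,0]
    - [-100,0,0]
    - [-135,0,0]
    - [-170,0,0]
    - [-195,0,0]
    - [-210,0,0]
    - [-210,0,0]
  twist:
    - [0,0,0]
    - [0,0,0]
    - [0,0,0]
    - [0,0,0]
    - [0,0,0]
    - [0,0,0]
    - [0,0,0]
    - [0,0,0]
    - [0,0,0]
  claw: [85,85,85,85,85,85,85,85,85]

```text
t: 32.75
ee_pos: [0.4425, 0.1305, 0.2498]
orientation: [-90.2, -0.4, -0.1]
ft_force: [0.6, 0.2, -0.9]
grip_width: 0.085
```

Run:
```python
from h import *
s=get_state();print(s["t"],s["ee_pos"],s["ft_force"])
R=dict(canister_tall=(0.6539,0.1306),canister_high=(0.6503,0.0407),canister_low=(0.6467,-0.0493),canister_short=(.6431,-.1392))
for n in ["top","scene","wrist"]:
    c=get_calibration(n);im=snapshot(n);cv2.imwrite(f"pics/{n}_end.png",im[:,:,::-1])
    for o,h in H.items():
        for d in silhouettes(n,o):
            b=d["box"];pc=proj(c,[*R[o],.016+h/2])
            if abs((b[0]+b[2])/2-pc[0])<25 and abs((b[1]+b[3])/2-pc[1])<25:
                x,f=fit([c],[d["mask"].astype(float)],h,list(R[o]),.016);print(n,o,((x-R[o])*1000).round(1),round(f,3))
    if n!="wrist":
        for o in ["lemon","tomato","garlic","onion","lime"]: print(n,o,[([round(float(v)) for v in d["box"]],round(d["score"],2)) for d in look_for(n,o)][:2])
```

```text
32.75 [0.44248482 0.13046152 0.24981472] [ 0.55089939  0.20470798 -0.91170309]
top canister_tall [-1.5 -1.5] 0.114
top canister_high [-5.3  1. ] 0.129
top canister_low [-3.3 -0.3] 0.073
top canister_short [-3.2 -0.1] 0.195
top lemon [([221, 136, 246, 153], 0.7)]
top tomato [([402, 137, 425, 156], 0.73)]
top garlic []
top onion [([407, 220, 429, 240], 0.56)]
top lime [([320, 227, 343, 251], 0.71)]
scene canister_tall [ 1.2 -1.2] 0.04
scene canister_high [-0.7  1.1] 0.048
scene canister_low [-0.7  0.4] 0.052
scene canister_short [-0.3  0. ] 0.11
scene lemon []
scene tomato [([212, 230, 232, 254], 0.58)]
scene garlic [([399, 168, 416, 186], 0.65)]
scene onion [([222, 174, 244, 193], 0.59)]
scene lime [([304, 166, 316, 186], 0.81)]
wrist canister_tall [ 1.8 -2.2] 0.023
wrist canister_high [-2.8  0.9] 0.036
wrist canister_low [-25.7  31.6] 0.927
```

View pics/scene_end.png

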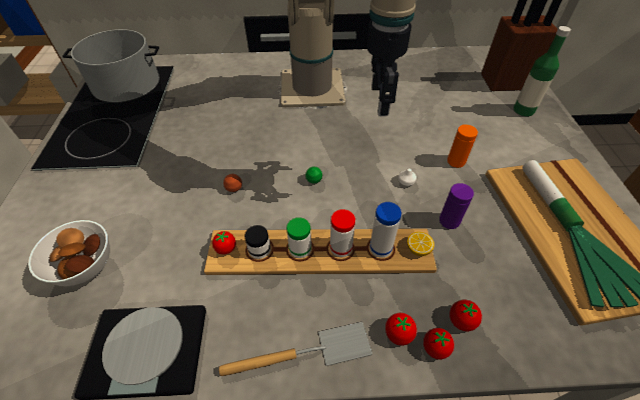

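View pics/top_end.png

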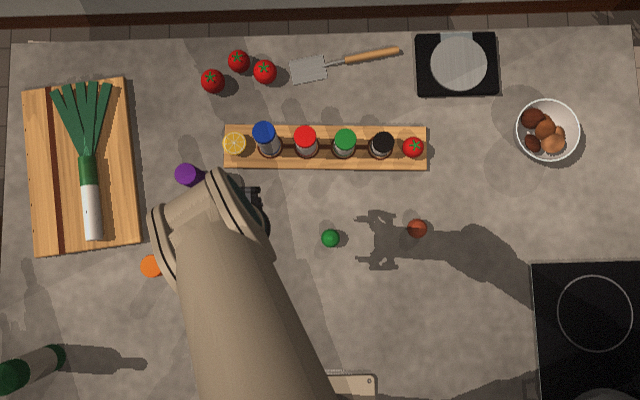

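All four canisters stand upright on their rings in the right order, the produce hasn't moved, and the arm is clear.

```bash
python3 -c "
from rig import *
print(hand_in())"
```

```text
the job is handed in; nothing more can be done
None
```

The four canisters stand on their rings in the right order: blue (tallest) by the lemon, then red, green, and black (shortest) by the tomato. I moved them one at a time with the jaws opening across the board, and handed the job in at about 33 s.

- **Placement:** the final scene and wrist fits put every canister within about 3 mm of its ring centre, apart from one bad wrist fit described below. The top camera showed a shared offset of 1.5–5.3 mm in −x, which I put down to calibration and partly covered masks. All of these are inside the 12 mm limit.
- **Upright and let go:** all four look upright in the final pictures, and the arm stood well clear of them.
- **Produce and look-alikes:** the lemon, tomato, garlic, onion and lime show in the same places as at the start, as far as the pictures tell. I never touched the orange and purple look-alikes.
- **Checks that failed or disagreed:**
  - The networks missed the lemon in the final scene picture, though I could see it there unmoved and the top camera found it.
  - They also missed the garlic in the top picture, where the arm covered it; the scene camera found it unmoved.
  - One wrist fit for the green canister was a false match (overlap error 0.93). The top and scene fits put it within about 3 mm.

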